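# Draw the hot grease tray out from under the griddle with its hook

## Task

The griddle and its grease tray are still hot, so use the wooden-handled hook: reach under the griddle's front ledge, feel for the tray's pull eye, catch it and draw the tray slowly all the way out to its stop. Work gently, touch the griddle and the tray with nothing but the hook, and then lay the greasy hook flat on the white chopping board, all of it, and let go. Leave the two mills and the garlic where they are.

Things in the scene. Friction and masses are not known exactly. Their poses are not given: they have to be found in the camera images.
- griddle: Steel tabletop griddle with a black plate, fixed, 230 mm wide (its y, plus carry handles 19 mm out at each side), 190 mm deep (its x), 104 mm high. Origin: under its centre at worktop height; its front faces its -x (front face at x = -95 mm). The grease tray hangs in the space below, 198 mm wide between the side cheeks.
- ledge (a point): Middle of the lower edge of the griddle's front ledge, on the front face, 58 mm above the worktop; axes as the griddle's. Open below; the ledge is 14 mm thick, the ceiling behind it 76 mm up. A black control knob stands 12 mm out from the front face at y = -70 mm, between 61 and 87 mm up.
- eye_line (a point): Hidden behind the ledge, 44 mm behind the front face, 46 mm up: mean place of the tray's pull eye with the tray fully in; axes as the griddle's. The tray's runner frame is clamped wherever the cook left it, so the eye's centre is up to 35 mm off along y and up to 12 mm off along x of the griddle, either way: not measured, to be found by feel. The eye moves with the tray along -x.
- tray (a joint): How far the grease tray is drawn out (m), along the griddle's -x: 0 fully in, 0.12 at its stop; starts 0 to 0.012. 4 N slide it slowly, 15 N more per m/s; stays where left. Tray 88 mm wide, 40 to 68 mm up. Pull eye: 15 mm hole in a rigid flat tongue, 27 mm wide, 43 to 49 mm up, with round front end about the hole; it runs from the hole's centre 26 mm back to the middle of the tray's front wall.
- hook: Tray hook, 198 mm, 120 g, lying flat on the worktop. Origin: under the middle of its handle; x points to the tip, z up. Wooden handle x -55 to +55 mm, 22 mm wide (y), 26 mm high (z). A 7 mm steel rod goes on along x at z = 13 mm and turns straight up at x = 140 mm; the upturned tip is 7 mm thick and ends at z = 33.5 mm. Centre of mass about 15 mm ahead of the origin.
- hook_tip (a point): Top of the hook's upturned tip: x = 140, y = 0, z = 33.5 mm in the hook's frame; same axes.
- hook_tail (a point): Tail end of the hook's handle: x = -55, y = 0, z = 13 mm in the hook's frame; same axes.
- board: White chopping board, fixed, 160 mm (its x) by 240 mm (its y), 13 mm thick; origin under its centre at worktop height. The used hook goes on it.
- pepper_mill: Dark wooden mill, 58 mm across, 165 mm high, standing; origin under its centre. Bystander.
- salt_mill: Dark wooden mill, 58 mm across, 135 mm high, standing; origin under its centre. Bystander.
- garlic: Garlic bulb, about 50 mm; origin under its centre. Bystander.
Not all that is in view belongs to the job. There is more than one size of the hook; the job needs the larger.

How it is judged:
By the outcome, as a careful person would: the job done as asked, in the order asked, and still so for the second after the job is handed in, with the robot touching nothing.
It also fails if it takes over 72 s, if anything falls off the work surface, if the arm or the gripper's body presses on something with over 40 N, if the wrist force passes 120 N, or if a joint passes its speed limit or range.

## Robot

A 7-joint arm with a two-finger parallel gripper is mounted at the origin on the work surface; the furniture and walls round the work are solid. World frame = base frame: x ahead of the robot, y to its left, z up, the work surface at z = 0. Lengths are in m, angles in rad, forces in N, time in s.
With the tool pointing down it reaches from about 0.35 to 0.9 m from the base axis. Payload 8.1 kg.
Tool frame: the origin (TCP) lies midway between the tips of the shut fingers; the grasp point (between the pads) lies r.grip_depth behind it (r.grip_depth is the distance from the TCP to the grasp point, in m); z points along the fingers, y is the line along which they close (so a half turn about z gives the same grasp; the last joint's range is limited). The gripper opens to 85 mm and grips with 20 to 120 N. Pads are 22 mm wide; open, the fingers measure 114 mm over their backs; the gripper's body (76 mm by 85 mm) begins 54 mm behind the grasp point. The pads swing forward as they close: fully open they stand 13 mm farther back than shut.
Start: joints at [1.07, 0.434, 0.025, 1.573, -0.012, 1.134, -0.075], TCP at [0.242, -0.576, 0.231] pointing down, gripper open.
Joint ranges: [-2.62, 2.62], [-0.44, 2.09], [-1.27, 1.32], [0.08, 2.57], [-1.32, 4.46], [0.12, 2], [-2.74, 2.74]. Speed limits (rad/s): [2.22, 2.22, 3.01, 3.01, 3.14, 3.14, 3.14].

## Interface

Orientations are given as a 3x3 rotation matrix whose columns are the frame's x, y, z axes.
In Python, from rig import r, optics gives the robot as it stands.
- The arm moves only by the tool play_rows, never from a script. Its argument "moves" is a list of rows, each a list of 4 numbers: the shift along the tool's x, y, z in cm, then the turn about the tool's z in rad. In form: [[x, y, z, twist], ...]. A call has 1 to 5 rows; each row is the pose to reach, as a shift and turn from the pose commanded when the call began, along the tool's axes at that moment; what a row does not reach only later rows make up. A row lasts 1/8 s, in which the tool goes at most 62.5 mm and 10.7 degrees, less where a joint would pass 70% of its speed; a pose out of reach is approached as far as the arm can. A call with a gripper value outside its range is refused whole. "hand" is the gripper's target within -1 to 1 (shut at 1, half-way at 0, fully open at -1), set as the call begins (left out, the last holds). The fingers move at their own pace and stop on an object; the grip force is fixed at half the most. Time passes only in rows, so rows that repeat a pose let the fingers close. It gives the time, the measured TCP pose, the force, the opening and the grip force at its end, in the units of the state.
- r.get_obs(): the state, without advancing time (a new reading comes with each control period).
- optics.read_camera(name): name is "side" or "top"; returns the picture (384x512x3 uint8, blue, green, red); there is no depth.
- optics.camera_model(name): a dict with "vfov" (degrees; the focal length in pixels is half the picture's height over the tangent of half this angle, whatever the lens; pixels are square), "cx", "cy" (the principal point, pixels), "k1" (the pictures are not rectified: a ray, as slopes to the right and down, at radius r is drawn at 1 + k1 r^2 times it, then the intrinsics apply), "R" (3x3) and "t" (3): a world point X has camera coordinates R X + t. Camera axes: x right, y down, z forward; pixel columns grow to the right and rows downward; lengths in m; the calibration is good to about 2 mm. A picture is of the moment at which its call begins. camera_model takes no time and is no camera call.
- r.hand_in(): hands the job in; it is judged then, once.
The state is a dict: "clock": time; "joint_pos": joint angles; "qvel": joint speeds; "tau": joint torques, N m; "eef_pos": TCP position; "eef_rot": TCP orientation; "wrist_force": force on the tool from outside, world axes, zero at the start; "wrist_torque": the same for the moment, N m; "finger_gap": finger opening in m; "grasp_force": force on a finger pad.
Only numpy, scipy, OpenCV 4.12 (cv2) and the standard library are available. Lean on these libraries where they do the work, as an engineer would, in place of code of your own. Each camera call takes 0.05 s, during which the arm holds its last target. There are 200 camera calls.

## Working session

There is one attempt and no reset: what is moved stays moved. The work goes in short steps, Python scripts to look and compute and a tool call to move; the robot and the scene stay as the last step left them, time stands still between calls to the robot, and variables do not carry over. Pictures are saved under pics/ and viewed, at most 10 in all, crops included, and the job is handed in when it is done.

Besides the shell and the picture viewer there is one more tool, called by a JSON object that holds its "op" and its "data". play_rows: Moves the arm, as the interface text tells. Its arguments: {"type":"object","properties":{"moves":{"type":"array","items":{"type":"array","items":{"type":"number"}}},"hand":{"type":"number"}},"required":["moves"]}

```bash
ls; mkdir -p pics; python3 - <<'E'
from rig import r, optics
import cv2
for n in("side","top"):
    cv2.imwrite(f"pics/{n}0.png",cv2.resize(optics.read_camera(n),(800,600),interpolation=cv2.INTER_CUBIC))
    print(optics.camera_model(n))
o=r.get_obs();print(o,r.grip_depth)
E
```

```text
pics
{'vfov': 51.60674194058533, 'cx': 253.65107393839008, 'cy': 197.68255792368188, 'k1': 0.002912027165807753, 'R': array([[ 0.79967418,  0.60043341,  0.000962  ],
       [ 0.4796868 , -0.63789513, -0.60248683],
       [-0.36113957,  0.48225462, -0.79812824]]), 't': array([-0.2980809 , -0.17731785,  1.23887815])}
{'vfov': 55.58950509904291, 'cx': 256.2073555284271, 'cy': 188.93606069950027, 'k1': -0.027847284244973965, 'R': array([[ 0.02526481, -0.99967045, -0.00454742],
       [-0.98640033, -0.02418991, -0.16257073],
       [ 0.16240715,  0.0085929 , -0.98668641]]), 't': array([-0.0400862 ,  0.41201081,  1.12758003])}
{'clock': 0.1, 'joint_pos': array([ 1.0703904 ,  0.43513235,  0.0249823 ,  1.57402104, -0.0116    ,
        1.13397684, -0.07511901]), 'qvel': array([-0.00018335, -0.00132975, -0.0003735 , -0.00247123,  0.00129863,
       -0.00035424, -0.00119719]), 'tau': array([ 5.09078731e-03, -6.71756029e+01,  1.02974944e+00, -3.16906285e+01,
        1.60451245e-02,  7.16957089e-03,  4.01890190e-05]), 'eef_pos': array([ 0.24189441, -0.57580102,  0.23061178]), 'eef_rot': array([[ 9.21950513e-01,  3.87307138e-01, -6.57223339e-04],
       [ 3.87307673e-01, -9.21949705e-01,  1.22771434e-03],
       [-1.30424339e-04, -1.38643950e-03, -9.99999030e-01]]), 'wrist_force': array([-0.49464324,  0.19012352, -0.21575234]), 'wrist_torque': array([-0.01623423, -0.00740959,  0.02392827]), 'grasp_force': 0.0, 'finger_gap': 0.08555974004104595} 0.0187
```

View pics/side0.png

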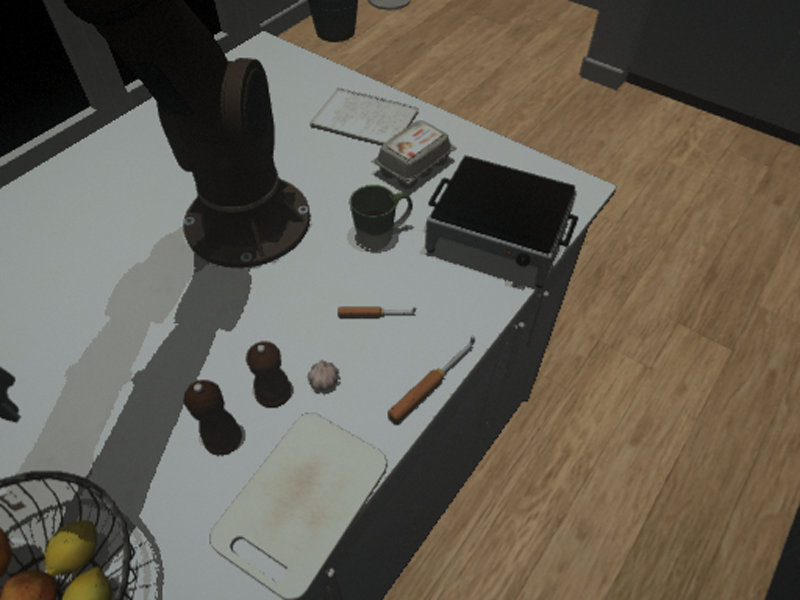

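View pics/top0.png

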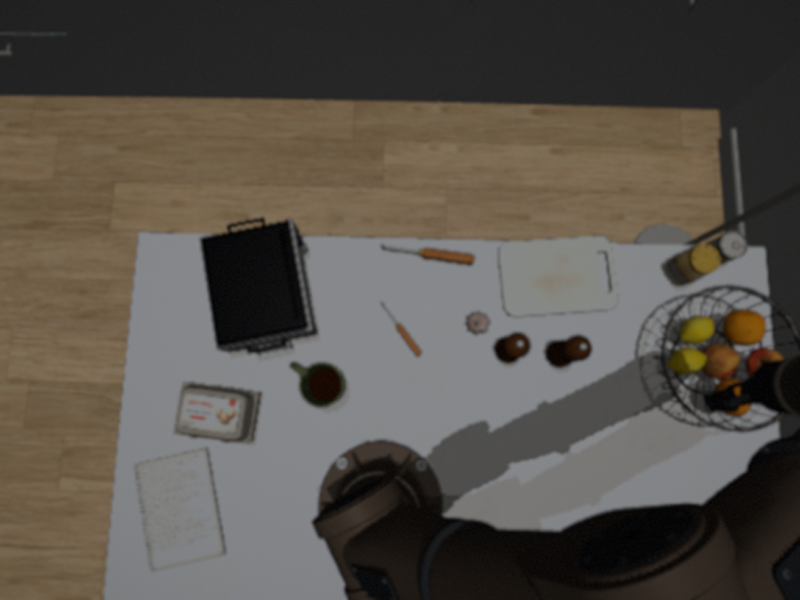

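The side view shows the griddle at (500,215), the large hook at (430,380) and the board at (300,505). The top view shows the same three at (260,285), (430,255) and (557,277). I'll enlarge these areas.

```bash
cat > h.py <<'E'
import numpy as np, cv2
from rig import r, optics
M={n:optics.camera_model(n) for n in("side","top")}
def K(m): f=192/np.tan(np.radians(m["vfov"]/2)); return f
def proj(n,X):
    m=M[n];c=np.atleast_2d(X)@m["R"].T+m["t"];s=c[:,:2]/c[:,2:];s=s*(1+m["k1"]*(s**2).sum(1,keepdims=True))
    return s*K(m)+[m["cx"],m["cy"]]
def pix(n,uv,z):
    m=M[n];d=(np.array(uv,float)-[m["cx"],m["cy"]])/K(m);s=d.copy()
    for _ in range(20): s=d/(1+m["k1"]*(s@s))
    v=m["R"].T@np.r_[s,1];c=-m["R"].T@m["t"];return c+v*(z-c[2])/v[2]
def crop(n,x0,y0,w,h,k,name,img=None):
    im=optics.read_camera(n) if img is None else img
    im=cv2.convertScaleAbs(im,alpha=1.5,beta=10)
    im=cv2.resize(im[y0:y0+h,x0:x0+w],None,fx=k,fy=k,interpolation=cv2.INTER_CUBIC)
    for x in range(-(-x0//10)*10,x0+w,10): cv2.putText(im,str(x) if x%20==0 else "|",(int((x-x0+.5)*k)-8,10),0,.35,(0,0,255),1)
    for y in range(-(-y0//10)*10,y0+h,10): cv2.putText(im,str(y)+"-",(0,int((y-y0+.5)*k)+4),0,.35,(0,0,255),1)
    cv2.imwrite(f"pics/{name}.png",im)
E
python3 -c "
from h import *
crop('top',122,130,200,110,4,'t1');crop('side',230,90,150,190,3.1,'s1')"
```

```text
(no output)
```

View pics/t1.png

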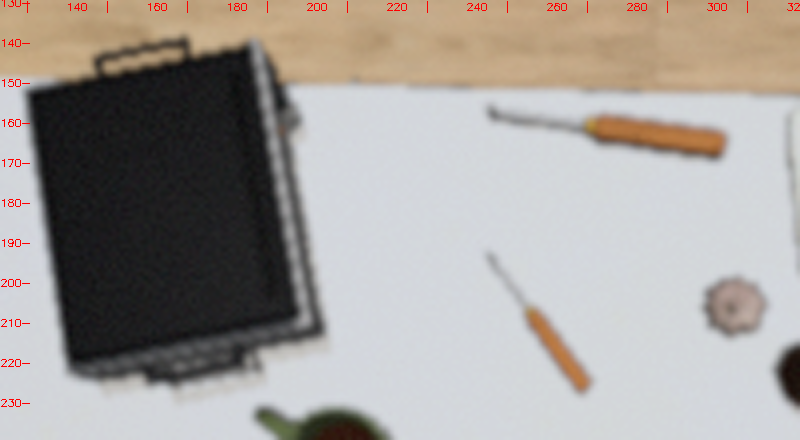

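View pics/s1.png

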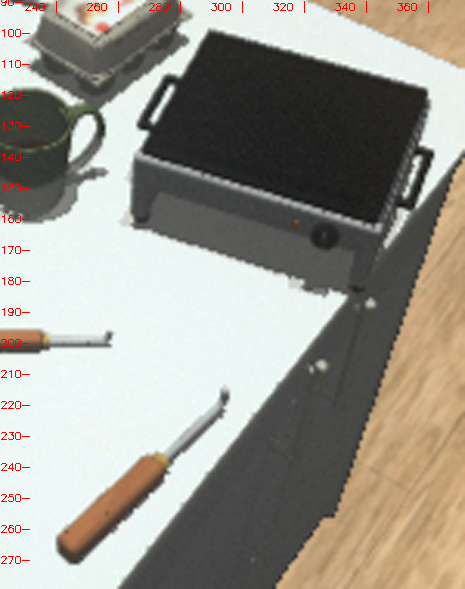

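The top crop puts the griddle plate corners at crop (28,90), (257,40), (297,317) and (70,362), and the hook tip at (490,110) and tail at (723,144). The side crop puts the plate corners at (210,32), (428,90), (378,222) and (142,150), the knob at (324,236), and the hook tip at (225,388) and tail at (68,550).

```bash
cat > fit.py <<'E'
from h import *
from scipy.optimize import least_squares
T=lambda a:np.array(a)/4+[122,130]-.5
S=lambda a:np.array(a)/3.1+[230,90]-.5
F=lambda a:np.array(a)/1.5625-.5
def W(p,L):
    c,s=np.cos(p[2]),np.sin(p[2]);L=np.atleast_2d(L).astype(float)
    return np.c_[p[0]+c*L[:,0]-s*L[:,1],p[1]+s*L[:,0]+c*L[:,1],L[:,2]]
def fit(res,x0,n):
    q=least_squares(res,x0,loss="soft_l1");print(n,q.x.round(4),res(q.x).round(1));return q.x
if __name__=="__main__":
    cor=np.array([[1,-1],[-1,-1],[-1,1],[1,1]])
    kn=[[-.107,-.07,.074]]
    def rg(p):
        P=W(p,np.c_[cor*[p[3],p[4]],[p[5]]*4]);k=W(p,kn);fe=W(p,[[-.095,.115,0],[-.095,-.115,0]])
        return np.r_[proj("top",P)-T([[28,90],[257,40],[297,317],[70,362]]),
          proj("side",P)-S([[428,90],[378,222],[142,150],[210,32]]),
          proj("top",k)-T([[295,118]]),proj("side",k)-S([[324,236]]),proj("side",fe)-S([[138,220],[360,290]])].ravel()
    fit(rg,[.55,.35,1.6,.09,.11,.104],"griddle")
    def rh(p):
        P=W(p,[[-.055,0,.013],[.055,0,.013],[.14,0,.0335]])
        return np.r_[proj("top",P)-T([[723,144],[590,126],[490,110]]),proj("side",P)-S([[68,550],[160,460],[225,388]])].ravel()
    fit(rh,[.6,-.1,1.6],"hook")
    for a,b in(("top",[[500,241],[611,238],[617,307],[503,316]]),("side",[[312,413],[386,460],[290,598],[210,535]])):
        Q=np.array([pix(a,F(v),.013) for v in b]);print(a,"board",Q.mean(0).round(4),Q[:,:2].round(3).tolist())
    for n,a,b in(("salt?",(513,347),(250,345)),("pep?",(577,348),(203,385))): print(n,pix("top",F(a),.15),pix("side",F(b),.15))
    print("garlic",pix("top",T((734,308)),.025),"edge",pix("top",T((350,84)),0),pix("top",T((700,92)),0))
E
python3 fit.py
```

```text
griddle [0.4237 0.2583 1.7964 0.0885 0.1084 0.0973] [-1.  -0.5 -1.7  0.8  0.3  0.1 -1.2  0.6 -0.1  1.2 -0.5 -0.1  0.1 -0.3
  0.1  0.2 -1.9 -6.1 -0.5  1.5 -2.9  1.4  0.2  3.3]
hook [ 0.5046 -0.124   1.468 ] [ 0.  -0.3 -0.   0.  -0.9 -0.7 -0.4  0.2 -0.6  0.6  0.1 -0.9]
top board [ 0.4686 -0.3564  0.013 ] [[0.539, -0.235], [0.552, -0.471], [0.404, -0.478], [0.38, -0.241]]
side board [ 0.4695 -0.3561  0.013 ] [[0.393, -0.247], [0.532, -0.24], [0.548, -0.465], [0.405, -0.472]]
salt? [ 0.30529599 -0.23533928  0.15      ] [ 0.31057156 -0.26460588  0.15      ]
pep? [ 0.3062317  -0.35125946  0.15      ] [ 0.30623041 -0.34923277  0.15      ]
garlic [ 0.36140786 -0.186609    0.025     ] edge [0.54477841 0.13159693 0.        ] [ 0.5448961  -0.16082616  0.        ]
```

```bash
sed -i 's/proj("top",k)-T(\[\[295,118\]\])/proj("top",k)-T([[286,95]])/' fit.py; python3 fit.py | head -3; sed 's/p\[5\]\]\*4/.104]*4/' fit.py > /tmp/f2.py; cp /tmp/f2.py fit2.py; python3 fit2.py | head -2
python3 - <<'E'
from h import *
from fit import W,T
p=[0.5046,-0.124,1.468]
g=W(p,[[.02,0,0]])[0]; o=r.get_obs(); R=o["eef_rot"]
d=g+[0,0,.08]-o["eef_pos"]; print(g,(R.T@d*100).round(2))
print("small",pix("top",T((585,385)),.01),pix("top",T((490,255)),.01))
E
```

```text
griddle [0.4235 0.2593 1.7992 0.0887 0.1085 0.0963] [-1.4 -0.3 -2.1  0.8  0.2  0.1 -1.4  0.7 -0.1  1.1 -0.3 -0.1  0.2 -0.2
  0.1  0.2 -0.1 -0.4 -0.2  1.2 -2.7  1.3  0.5  3. ]
hook [ 0.5046 -0.124   1.468 ] [ 0.  -0.3 -0.   0.  -0.9 -0.7 -0.4  0.2 -0.6  0.6  0.1 -0.9]
griddle [0.424  0.2562 1.8011 0.0877 0.1079 0.104 ] [-0.9 -0.9 -1.9  0.2  0.5 -0.6 -0.8  0.2 -0.2 -0.2 -0.2 -1.7  0.2 -1.6
 -0.1 -1.   0.9 -0.6 -0.5  2.  -3.2  2.   0.1  3.7]
[ 0.50665231 -0.10410558  0.        ] [ 42.68 -33.23  15.11]
small [ 0.29828435 -0.0695661   0.01      ] [0.40160115 0.00966755 0.01      ]
```

{"op": "play_rows", "data": {"moves": [[10, -8, 0, -0.2], [20, -16, 0, -0.4], [28, -22, 0, -0.6], [35, -27, 0, -0.8], [42.7, -33.2, 0, -1.07]], "hand": -1}}

```text
clock: 0.82
eef_pos: [0.3953, -0.3017, 0.2315]
eef_rot: [[0.228, 0.974, 0.0], [0.974, -0.228, -0.0], [-0.0, 0.0, -1.0]]
wrist_force: [0.7, -0.1, 0.5]
finger_gap: 0.0855
grasp_force: 0.0
```

```bash
cat > to.py <<'E'
# usage: to.py x y z yaw : print shift/twist in tool axes from commanded~measured pose
import sys
from h import *
x,y,z,a=map(float,sys.argv[1:5]);o=r.get_obs();R=o["eef_rot"]
print("shift",(R.T@(np.array([x,y,z])-o["eef_pos"])*100).round(2),"twist",round(-(a-np.arctan2(R[1,0],R[0,0])),3),"F",o["wrist_force"].round(2),"T",o["wrist_torque"].round(3),"gap",o["finger_gap"].round(4),o["grasp_force"].round(1),"q",o["joint_pos"].round(2),"t",o["clock"],"p",o["eef_pos"].round(4))
E
python3 to.py .5067 -.104 .08 1.468
```

```text
Traceback (most recent call last):
  File "to.py", line 5, in <module>
    print("shift",(R.T@(np.array([x,y,z])-o["eef_pos"])*100).round(2),"twist",round(-(a-np.arctan2(R[1,0],R[0,0])),3),"F",o["wrist_force"].round(2),"T",o["wrist_torque"].round(3),"gap",o["finger_gap"].round(4),o["grasp_force"].round(1),"q",o["joint_pos"].round(2),"t",o["clock"],"p",o["eef_pos"].round(4))
                                                                                                                                                                                         ^^^^^^^^^^^^^^^^^^^^^
AttributeError: 'float' object has no attribute 'round'
```

```bash
sed -i 's/o\["finger_gap"\].round(4),o\["grasp_force"\].round(1)/round(float(o["finger_gap"]),4),round(float(o["grasp_force"]),1)/' to.py
```

{"op": "play_rows", "data": {"moves": [[6, 1.8, 2, -0.12], [12, 3.6, 6, -0.127], [17, 5, 10, -0.127], [21.8, 6.34, 14, -0.127], [21.8, 6.34, 15, -0.127]]}}

```text
clock: 1.45
eef_pos: [0.5077, -0.1025, 0.0796]
eef_rot: [[0.104, 0.995, -0.001], [0.995, -0.104, 0.002], [0.002, -0.001, -1.0]]
wrist_force: [-0.1, -1.2, 0.2]
finger_gap: 0.0855
grasp_force: 0.0
```

```bash
python3 to.py .5067 -.104 .002 1.468; python3 -c "
from h import *
crop('side',240,180,120,120,5,'s2')"
```

```text
shift [-0.17 -0.08  7.76] twist -0.001 F [-0.09 -1.22  0.18] T [-0.015  0.026  0.018] gap 0.0855 0.0 q [ 0.37  0.48 -0.36  1.98  0.24  0.73 -0.24] t 1.45 p [ 0.5077 -0.1025  0.0796]
```

View pics/s2.png

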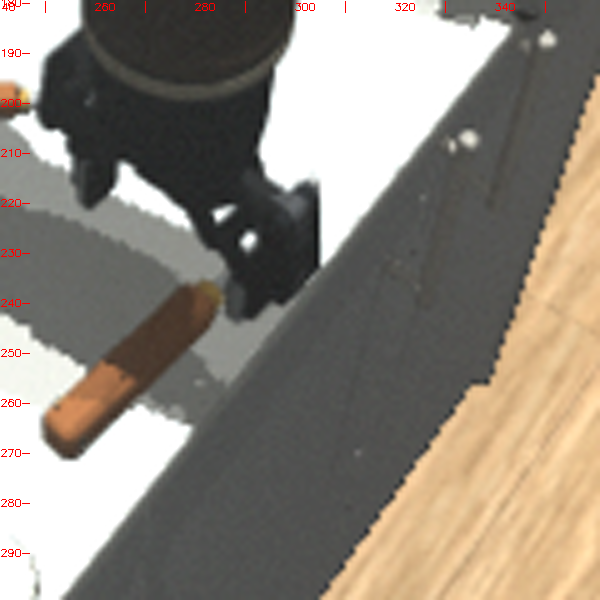

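The open fingers straddle the handle, whose tail is at (250,267), so I'll lower and grip.

{"op": "play_rows", "data": {"moves": [[-0.1, -0.05, 3, 0], [-0.17, -0.08, 6, 0], [-0.17, -0.08, 7.3, 0], [-0.17, -0.08, 7.6, 0], [-0.17, -0.08, 7.6, 0]]}}

```text
clock: 2.12
eef_pos: [0.5067, -0.1082, 0.0061]
eef_rot: [[0.109, 0.994, 0.001], [0.994, -0.109, -0.0], [-0.0, 0.001, -1.0]]
wrist_force: [0.2, 0.3, -0.2]
finger_gap: 0.0855
grasp_force: 0.0
```

{"op": "play_rows", "data": {"moves": [[0, 0, 0, 0], [0, 0, 0, 0], [0, 0, 0, 0], [0, 0, 0, 0], [0, 0, 0, 0]], "hand": 1}}

```text
clock: 2.75
eef_pos: [0.5066, -0.108, 0.0058]
eef_rot: [[0.108, 0.994, 0.001], [0.994, -0.108, -0.0], [-0.0, 0.001, -1.0]]
wrist_force: [-0.9, -0.5, 5.9]
finger_gap: 0.0207
grasp_force: 59.6
```

```bash
python3 to.py .5067 -.104 .06 1.8
```

```text
shift [ 0.4  -0.03 -5.42] twist -0.338 F [-0.93 -0.55  5.87] T [-0.016  0.23  -0.043] gap 0.0207 59.6 q [ 0.33  0.59 -0.3   2.03  0.32  0.57 -0.3 ] t 2.75 p [ 0.5066 -0.108   0.0058]
```

{"op": "play_rows", "data": {"moves": [[0, 0, -2, 0], [0, 0, -5, 0], [3, -1, -5, -0.1], [7, -2.4, -5, -0.24], [12, -3.9, -5, -0.338]]}}

```text
clock: 3.38
eef_pos: [0.4794, 0.0169, 0.0548]
eef_rot: [[-0.232, 0.973, -0.001], [0.973, 0.232, -0.0], [0.0, -0.001, -1.0]]
wrist_force: [1.1, 0.8, -1.7]
finger_gap: 0.0209
grasp_force: 58.9
```

{"op": "play_rows", "data": {"moves": [[0, 0, 0, 0], [0, 0, 0, 0], [0, 0, 0, 0]]}}

```text
clock: 3.75
eef_pos: [0.4803, 0.0146, 0.055]
eef_rot: [[-0.226, 0.974, -0.001], [0.974, 0.226, -0.001], [-0.0, -0.001, -1.0]]
wrist_force: [-0.6, 0.5, -1.0]
finger_gap: 0.0205
grasp_force: 58.8
```

```bash
python3 to.py .4805 .0155 .012 1.8; python3 -c "
from h import *
a=optics.read_camera('side');b=optics.read_camera('top')
crop('side',230,110,150,130,5.3,'s3',a);crop('top',165,125,140,105,5.5,'t3',b)
import numpy as np
np.save('a.npy',a)"
```

```text
shift [0.08 0.05 4.3 ] twist -0.001 F [-0.56  0.53 -0.96] T [-0.056  0.077 -0.04 ] gap 0.0205 58.8 q [ 0.2   0.48 -0.44  2.08  0.34  0.65 -0.25] t 3.75 p [0.4803 0.0146 0.055 ]
```

View pics/s3.png

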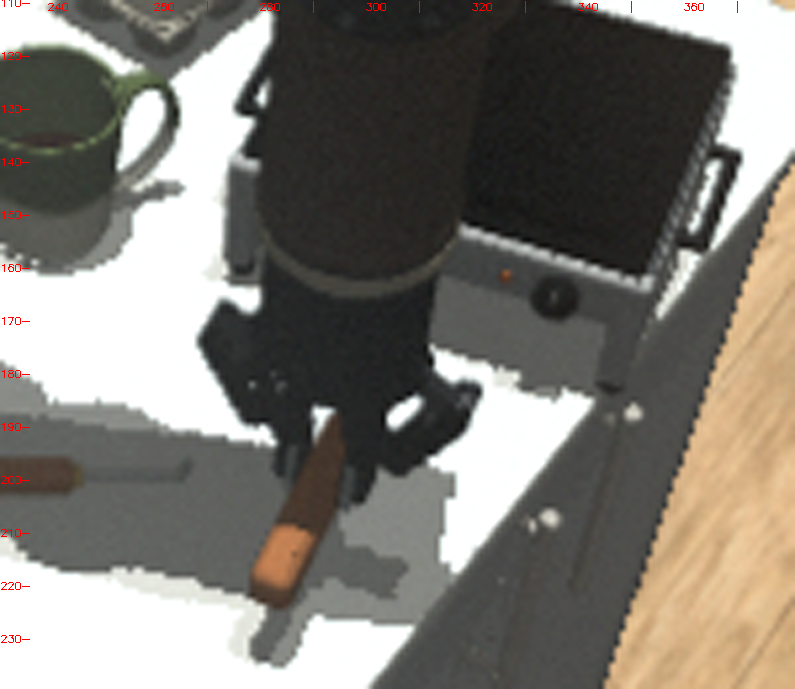

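View pics/t3.png

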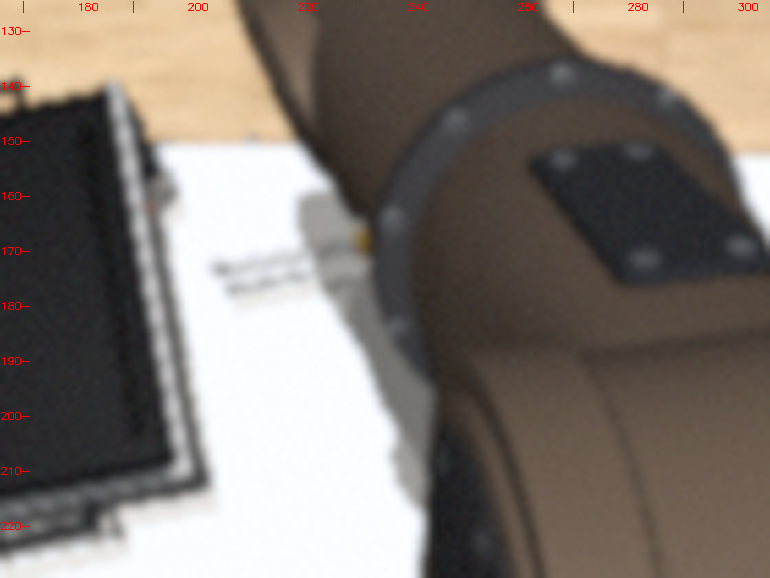

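Crop s3 shows the tail end of the handle at about (275,585), hanging level. In crop t3 the hook tip is at (218,270) and the ferrule at (364,240).

```bash
cat > chk.py <<'E'
from h import *
from fit import *
T3=lambda a:np.array(a)/5.5+[165,125]-.5
S3=lambda a:np.array(a)/5.3+[230,110]-.5
G=[.424,.258,1.80]
def rr(p):
    P=W(p,np.array([[.14,0,.0335],[.055,0,.013]])+[0,0,.049]);t=W(p,[[-.055,0,.026+.049],[-.055,0,.049]])
    return np.r_[proj("top",P)-T3([[217,270],[364,240]]),proj("side",t)-S3([[278,574],[270,605]])].ravel()
p=fit(rr,[.48,0,1.8],"hook in hand")
tip=W(p,[.14,0,0])[0];tcp=r.get_obs()["eef_pos"]
c,s=np.cos(G[2]),np.sin(G[2]);d=tip[:2]-G[:2];print("tip in griddle",c*d[0]+s*d[1],-s*d[0]+c*d[1],"tip-tcp",tip-tcp, np.linalg.norm((tip-tcp)[:2]))
# knob & front top edge check w/ new pics
print("knob pred side",(proj("side",W(G,[-.107,-.07,.074]))+.5-[230,110])*5.3,"top",(proj("top",W(G,[[-.107,-.07,.074],[-.095,.115,0],[-.095,-.115,0],[-.095,.115,.1]]))+.5-[165,125])*5.5)
E
python3 chk.py
```

```text
hook in hand [ 4.8420e-01 -6.0000e-04  1.8252e+00] [-1.  -0.1 -0.3  0.6 -0.6  0.6  0.3  0.6]
tip in griddle -0.1256119444718553 0.0036367183222564027 tip-tcp [-0.03140712  0.12021247 -0.05509273] 0.12424751398303623
knob pred side [[552.66492556 306.02795166]] top [[158.52001201 155.00716027]
 [215.06152667 489.07931324]
 [147.54835205 120.46384949]
 [187.91977852 471.31005796]]
```

{"op": "play_rows", "data": {"moves": [[0, 1.5, 0.7, 0], [0, 3, 1.5, 0], [0, 4.5, 2.5, 0], [0, 5.86, 3.3, 0], [0, 5.86, 3.67, 0]]}}

```text
clock: 4.47
eef_pos: [0.5384, 0.0295, 0.0177]
eef_rot: [[-0.228, 0.974, -0.0], [0.974, 0.228, 0.0], [0.0, -0.0, -1.0]]
wrist_force: [-1.1, -0.7, -0.4]
finger_gap: 0.0207
grasp_force: 58.9
```

{"op": "play_rows", "data": {"moves": [[1.4, 0, 0, 0], [2.8, 0, 0, 0], [4.2, 0, 0, 0], [5.5, 0, 0, 0], [6.76, 0, 0, 0]]}}

```text
clock: 5.1
eef_pos: [0.5219, 0.0958, 0.0188]
eef_rot: [[-0.228, 0.974, 0.0], [0.974, 0.228, 0.0], [-0.0, 0.0, -1.0]]
wrist_force: [0.4, 0.7, -0.6]
finger_gap: 0.0209
grasp_force: 58.9
```

```bash
cat > st.py <<'E'
# griddle-frame state: tip position (hook tip offset from TCP in tool axes), force
from h import *
G=[.424,.258,1.80];c,s=np.cos(G[2]),np.sin(G[2]);Rg=np.array([[c,s,0],[-s,c,0],[0,0,1]])
o=r.get_obs();R=o["eef_rot"];off=np.array([.1242,-.0032,0])
tip=Rg@(o["eef_pos"]+R@off-[*G[:2],0])
print("depth %.1f y %.1f ztip %.1f"%((tip[0]+.095)*1e3,tip[1]*1e3,(o["eef_pos"][2]-.0058+.0335)*1e3),"Fg",(Rg@o["wrist_force"]).round(2),"T",(Rg@o["wrist_torque"]).round(3),"yaw",round(float(np.arctan2(R[1,0],R[0,0])),4),"grip",o["grasp_force"],"t",o["clock"])
E
python3 st.py; python3 to.py .5 0 .018 1.8
```

```text
depth 39.0 y -55.2 ztip 46.5 Fg [ 0.54 -0.57 -0.59] T [ 0.016 -0.049 -0.015] yaw 1.8007 grip 58.89942526817322 t 5.1
shift [-8.83 -4.31  0.08] twist 0.001 F [ 0.43  0.66 -0.59] T [ 0.044  0.026 -0.015] gap 0.0209 58.9 q [ 0.01  0.6  -0.4   1.98  0.38  0.63 -0.4 ] t 5.1 p [0.5219 0.0958 0.0188]
```

{"op": "play_rows", "data": {"moves": [[0, -0.2, 0, 0], [0, -0.4, 0, 0], [0, -0.6, 0, 0], [0, -0.8, 0, 0], [0, -1.0, 0, 0]]}}

```text
clock: 5.72
eef_pos: [0.5123, 0.0922, 0.0186]
eef_rot: [[-0.227, 0.974, -0.0], [0.974, 0.227, -0.0], [-0.0, -0.0, -1.0]]
wrist_force: [-0.2, 0.3, -0.8]
finger_gap: 0.0206
grasp_force: 58.9
```

{"op": "play_rows", "data": {"moves": [[0, -0.2, 0, 0], [0, -0.4, 0, 0], [0, -0.6, 0, 0], [0, -0.8, 0, 0]]}}

```text
clock: 6.22
eef_pos: [0.5044, 0.0906, 0.0186]
eef_rot: [[-0.227, 0.974, -0.0], [0.974, 0.227, -0.0], [-0.0, -0.0, -1.0]]
wrist_force: [-0.6, 0.1, -0.7]
finger_gap: 0.0206
grasp_force: 58.9
```

```bash
python3 st.py
```

```text
depth 37.9 y -37.1 ztip 46.3 Fg [ 0.23  0.59 -0.74] T [0.01  0.028 0.046] yaw 1.8002 grip 58.899187445640564 t 6.225
```

{"op": "play_rows", "data": {"moves": [[0, -0.2, 0, 0], [0, -0.4, 0, 0], [0, -0.6, 0, 0], [0, -0.8, 0, 0]]}}

```text
clock: 6.72
eef_pos: [0.4967, 0.0888, 0.0186]
eef_rot: [[-0.227, 0.974, 0.0], [0.974, 0.227, -0.0], [-0.0, 0.0, -1.0]]
wrist_force: [-0.1, 0.3, -0.9]
finger_gap: 0.0209
grasp_force: 58.9
```

```bash
python3 st.py
```

```text
depth 38.0 y -29.1 ztip 46.3 Fg [ 0.33  0.06 -0.91] T [-0.049  0.007  0.015] yaw 1.8003 grip 58.898524045944214 t 6.725
```

{"op": "play_rows", "data": {"moves": [[0, -0.2, 0, 0], [0, -0.4, 0, 0], [0, -0.6, 0, 0], [0, -0.8, 0, 0]]}}

```text
clock: 7.22
eef_pos: [0.4889, 0.087, 0.0186]
eef_rot: [[-0.227, 0.974, -0.0], [0.974, 0.227, -0.0], [-0.0, -0.0, -1.0]]
wrist_force: [0.2, -0.6, -0.8]
finger_gap: 0.0207
grasp_force: 58.9
```

```bash
python3 st.py
```

```text
depth 37.9 y -21.1 ztip 46.3 Fg [-0.61 -0.09 -0.77] T [ 0.014  0.003 -0.007] yaw 1.8002 grip 58.89918386936188 t 7.225
```

{"op": "play_rows", "data": {"moves": [[0, -0.2, 0, 0], [0, -0.4, 0, 0], [0, -0.6, 0, 0], [0, -0.8, 0, 0]]}}

```text
clock: 7.72
eef_pos: [0.4842, 0.0855, 0.0194]
eef_rot: [[-0.225, 0.974, 0.005], [0.974, 0.225, 0.002], [0.0, 0.005, -1.0]]
wrist_force: [8.0, 0.3, -6.1]
finger_gap: 0.0208
grasp_force: 59.5
```

```bash
python3 st.py
```

```text
depth 37.6 y -16.6 ztip 47.1 Fg [-1.55 -7.9  -6.1 ] T [-1.61   0.87  -0.971] yaw 1.7976 grip 59.47780430316925 t 7.725
```

{"op": "play_rows", "data": {"moves": [[0, 0.4, 0, 0], [0, 0.9, 0, 0], [0, 0.9, 0, 0], [0, 0.9, 0, 0]]}}

```text
clock: 8.22
eef_pos: [0.4898, 0.0875, 0.0186]
eef_rot: [[-0.228, 0.974, -0.0], [0.974, 0.228, 0.0], [0.0, -0.0, -1.0]]
wrist_force: [-1.1, -0.2, -1.0]
finger_gap: 0.0205
grasp_force: 59.5
```

```bash
python3 st.py
```

```text
depth 38.2 y -22.0 ztip 46.3 Fg [ 0.04  1.17 -0.97] T [-0.033 -0.056 -0.014] yaw 1.8006 grip 59.46310043334961 t 8.225
```

{"op": "play_rows", "data": {"moves": [[0, 0, 0.4, 0], [0, 0, 0.8, 0], [0, 0, 0.8, 0]]}}

```text
clock: 8.6
eef_pos: [0.4896, 0.0872, 0.0102]
eef_rot: [[-0.228, 0.974, -0.001], [0.974, 0.228, -0.0], [-0.0, -0.001, -1.0]]
wrist_force: [0.2, 0.3, -1.0]
finger_gap: 0.0209
grasp_force: 59.5
```

```bash
python3 st.py
```

```text
depth 37.9 y -21.8 ztip 37.9 Fg [ 0.29 -0.23 -1.04] T [ 0.008 -0.035  0.012] yaw 1.8003 grip 59.46308255195618 t 8.6
```

{"op": "play_rows", "data": {"moves": [[0, -0.5, 0, 0], [0, -1.1, 0, 0], [0, -1.7, 0, 0], [0, -2.3, 0, 0], [0, -2.9, 0, 0]]}}

```text
clock: 9.22
eef_pos: [0.4613, 0.0805, 0.0107]
eef_rot: [[-0.227, 0.974, 0.0], [0.974, 0.227, -0.0], [-0.0, 0.0, -1.0]]
wrist_force: [0.3, -0.1, -0.3]
finger_gap: 0.0204
grasp_force: 59.5
```

{"op": "play_rows", "data": {"moves": [[0, -0.6, 0, 0], [0, -1.2, 0, 0], [0, -1.8, 0, 0], [0, -2.1, 0, 0], [0, -2.1, 0, 0]]}}

```text
clock: 9.85
eef_pos: [0.4411, 0.0759, 0.0106]
eef_rot: [[-0.228, 0.974, -0.0], [0.974, 0.228, -0.0], [-0.0, -0.0, -1.0]]
wrist_force: [0.1, -0.1, -1.7]
finger_gap: 0.0206
grasp_force: 59.5
```

```bash
python3 st.py
```

```text
depth 37.9 y 27.9 ztip 38.3 Fg [-0.11 -0.03 -1.7 ] T [ 0.073 -0.018 -0.053] yaw 1.8004 grip 59.46290373802185 t 9.85
```

{"op": "play_rows", "data": {"moves": [[0, 0, -0.4, 0], [0, 0, -0.75, 0], [0, 0, -0.75, 0]]}}

```text
clock: 10.22
eef_pos: [0.4417, 0.076, 0.0185]
eef_rot: [[-0.227, 0.974, 0.001], [0.974, 0.227, 0.0], [0.0, 0.001, -1.0]]
wrist_force: [0.0, -0.2, -1.3]
finger_gap: 0.0208
grasp_force: 59.5
```

{"op": "play_rows", "data": {"moves": [[0, 0.15, 0, 0], [0, 0.3, 0, 0], [0, 0.45, 0, 0], [0, 0.6, 0, 0]]}}

```text
clock: 10.72
eef_pos: [0.4472, 0.0773, 0.018]
eef_rot: [[-0.227, 0.974, -0.0], [0.974, 0.227, -0.0], [-0.0, -0.0, -1.0]]
wrist_force: [0.7, 0.4, -0.9]
finger_gap: 0.0209
grasp_force: 59.5
```

```bash
python3 st.py
```

```text
depth 37.9 y 21.7 ztip 45.7 Fg [ 0.21 -0.72 -0.89] T [ 0.049 -0.01   0.014] yaw 1.8002 grip 59.46340620517731 t 10.725
```

{"op": "play_rows", "data": {"moves": [[0, 0.15, 0, 0], [0, 0.3, 0, 0], [0, 0.45, 0, 0], [0, 0.6, 0, 0]]}}

```text
clock: 11.22
eef_pos: [0.4531, 0.0786, 0.0181]
eef_rot: [[-0.227, 0.974, 0.0], [0.974, 0.227, -0.0], [-0.0, -0.0, -1.0]]
wrist_force: [-0.0, 0.6, -0.7]
finger_gap: 0.0205
grasp_force: 59.5
```

```bash
python3 st.py
```

```text
depth 37.9 y 15.7 ztip 45.8 Fg [ 0.64 -0.12 -0.74] T [-0.018  0.035 -0.031] yaw 1.8002 grip 59.462648034095764 t 11.225
```

{"op": "play_rows", "data": {"moves": [[0, 0.15, 0, 0], [0, 0.3, 0, 0], [0, 0.45, 0, 0], [0, 0.6, 0, 0]]}}

```text
clock: 11.72
eef_pos: [0.4589, 0.08, 0.0181]
eef_rot: [[-0.227, 0.974, 0.0], [0.974, 0.227, -0.0], [-0.0, 0.0, -1.0]]
wrist_force: [0.8, 0.2, 0.0]
finger_gap: 0.0204
grasp_force: 59.5
```

```bash
python3 st.py
```

```text
depth 37.9 y 9.7 ztip 45.8 Fg [ 0.07 -0.8   0.05] T [-0.013 -0.022 -0.017] yaw 1.8003 grip 59.463645815849304 t 11.725
```

{"op": "play_rows", "data": {"moves": [[0, 0.15, 0, 0], [0, 0.3, 0, 0], [0, 0.45, 0, 0], [0, 0.6, 0, 0]]}}

```text
clock: 12.22
eef_pos: [0.4647, 0.0813, 0.0181]
eef_rot: [[-0.227, 0.974, -0.0], [0.974, 0.227, -0.0], [-0.0, -0.0, -1.0]]
wrist_force: [-0.8, 0.3, -0.4]
finger_gap: 0.0205
grasp_force: 59.4
```

```bash
python3 st.py
```

```text
depth 37.9 y 3.8 ztip 45.8 Fg [ 0.5   0.69 -0.44] T [0.109 0.098 0.093] yaw 1.8003 grip 59.425177574157715 t 12.225
```

{"op": "play_rows", "data": {"moves": [[0, 0.1, 0, 0], [0, 0.2, 0, 0], [0, 0.25, 0, 0]]}}

```text
clock: 12.6
eef_pos: [0.4667, 0.0817, 0.0179]
eef_rot: [[-0.228, 0.974, -0.001], [0.974, 0.228, -0.001], [-0.0, -0.001, -1.0]]
wrist_force: [-1.6, -0.5, -2.9]
finger_gap: 0.0203
grasp_force: 59.2
```

```bash
python3 st.py
```

```text
depth 37.8 y 1.8 ztip 45.6 Fg [-0.15  1.67 -2.88] T [0.397 0.301 0.227] yaw 1.8004 grip 59.24137830734253 t 12.6
```

{"op": "play_rows", "data": {"moves": [[0, -0.3, 0, 0], [0, -0.5, 0, 0], [0, -0.5, 0.4, 0], [0, -0.5, 0.75, 0], [0, -0.5, 0.75, 0]]}}

```text
clock: 13.22
eef_pos: [0.4621, 0.0808, 0.0103]
eef_rot: [[-0.227, 0.974, -0.0], [0.974, 0.227, -0.0], [0.0, -0.0, -1.0]]
wrist_force: [-0.3, -0.4, 0.6]
finger_gap: 0.0209
grasp_force: 59.6
```

```bash
python3 st.py
```

```text
depth 38.0 y 6.4 ztip 38.0 Fg [-0.29  0.36  0.57] T [-0.012 -0.017  0.044] yaw 1.8003 grip 59.551761746406555 t 13.225
```

{"op": "play_rows", "data": {"moves": [[0.4, 0.5, 0, 0], [0.8, 1.0, 0, 0], [1.2, 1.45, 0, 0], [1.2, 1.45, 0, 0], [1.2, 1.45, 0, 0]]}}

```text
clock: 13.85
eef_pos: [0.4735, 0.0957, 0.0106]
eef_rot: [[-0.228, 0.974, -0.0], [0.974, 0.228, -0.0], [-0.0, -0.0, -1.0]]
wrist_force: [-0.1, -0.8, -1.3]
finger_gap: 0.0207
grasp_force: 59.6
```

```bash
python3 st.py
```

```text
depth 49.9 y -8.0 ztip 38.3 Fg [-0.74  0.31 -1.25] T [ 0.039 -0.03   0.021] yaw 1.8003 grip 59.551695585250854 t 13.85
```

Now raise in small steps, feeling for the hole.

{"op": "play_rows", "data": {"moves": [[0, 0, -0.2, 0], [0, 0, -0.4, 0], [0, 0, -0.6, 0], [0, 0, -0.8, 0], [0, 0, -0.8, 0]]}}

```text
clock: 14.48
eef_pos: [0.4737, 0.0958, 0.0188]
eef_rot: [[-0.227, 0.974, 0.0], [0.974, 0.227, 0.0], [-0.0, 0.0, -1.0]]
wrist_force: [0.6, -0.9, -0.5]
finger_gap: 0.0209
grasp_force: 59.6
```

```bash
python3 st.py
```

```text
depth 49.9 y -8.3 ztip 46.5 Fg [-1.02 -0.35 -0.55] T [-0.005 -0.014 -0.016] yaw 1.8001 grip 59.551361203193665 t 14.475
```

{"op": "play_rows", "data": {"moves": [[0, 0, -0.2, 0], [0, 0, -0.4, 0], [0, 0, -0.6, 0], [0, 0, -0.75, 0], [0, 0, -0.75, 0]]}}

```text
clock: 15.1
eef_pos: [0.4737, 0.0958, 0.0262]
eef_rot: [[-0.227, 0.974, 0.0], [0.974, 0.227, 0.0], [-0.0, 0.0, -1.0]]
wrist_force: [0.2, 0.2, -1.2]
finger_gap: 0.0208
grasp_force: 59.6
```

```bash
python3 st.py
```

```text
depth 49.9 y -8.3 ztip 53.9 Fg [ 0.18 -0.2  -1.16] T [ 0.017  0.03  -0.046] yaw 1.8002 grip 59.55221772193909 t 15.1
```

{"op": "play_rows", "data": {"moves": [[-0.15, 0, 0, 0], [-0.3, 0, 0, 0], [-0.45, 0, 0, 0], [-0.6, 0, 0, 0], [-0.8, 0, 0, 0]]}}

```text
clock: 15.72
eef_pos: [0.4754, 0.0884, 0.0261]
eef_rot: [[-0.228, 0.974, 0.0], [0.974, 0.228, 0.001], [0.001, 0.0, -1.0]]
wrist_force: [-2.0, 3.6, -1.0]
finger_gap: 0.0211
grasp_force: 59.5
```

```bash
python3 st.py
```

```text
depth 42.4 y -8.2 ztip 53.8 Fg [ 3.91  1.11 -1.  ] T [ 0.08  -0.905  0.042] yaw 1.8007 grip 59.51160728931427 t 15.725
```

The eye is caught and the tray is sliding at about 4 N.

{"op": "play_rows", "data": {"moves": [[-0.3, 0, 0, 0], [-0.6, 0, 0, 0], [-0.9, 0, 0, 0], [-1.2, 0, 0, 0], [-1.5, 0, 0, 0]]}}

```text
clock: 16.35
eef_pos: [0.4789, 0.0732, 0.0261]
eef_rot: [[-0.227, 0.974, 0.0], [0.974, 0.227, 0.0], [-0.0, 0.0, -1.0]]
wrist_force: [-0.7, 3.7, -1.2]
finger_gap: 0.0207
grasp_force: 59.5
```

{"op": "play_rows", "data": {"moves": [[-0.3, 0, 0, 0], [-0.6, 0, 0, 0], [-0.9, 0, 0, 0], [-1.2, 0, 0, 0], [-1.5, 0, 0, 0]]}}

```text
clock: 16.98
eef_pos: [0.4823, 0.0586, 0.0261]
eef_rot: [[-0.227, 0.974, 0.0], [0.974, 0.227, -0.0], [-0.0, 0.0, -1.0]]
wrist_force: [-0.5, 4.5, 0.5]
finger_gap: 0.0205
grasp_force: 59.5
```

```bash
python3 st.py
```

```text
depth 11.7 y -8.2 ztip 53.8 Fg [ 4.51 -0.56  0.47] T [-0.074 -0.93  -0.022] yaw 1.8002 grip 59.53046679496765 t 16.975
```

{"op": "play_rows", "data": {"moves": [[-0.3, 0, 0, 0], [-0.6, 0, 0, 0], [-0.9, 0, 0, 0], [-1.2, 0, 0, 0], [-1.5, 0, 0, 0]]}}

```text
clock: 17.6
eef_pos: [0.4857, 0.044, 0.0261]
eef_rot: [[-0.227, 0.974, -0.0], [0.974, 0.227, -0.0], [-0.0, -0.0, -1.0]]
wrist_force: [0.0, 3.8, -1.4]
finger_gap: 0.0207
grasp_force: 59.6
```

{"op": "play_rows", "data": {"moves": [[-0.3, 0, 0, 0], [-0.6, 0, 0, 0], [-0.9, 0, 0, 0], [-1.2, 0, 0, 0], [-1.5, 0, 0, 0]]}}

```text
clock: 18.23
eef_pos: [0.4891, 0.0294, 0.0261]
eef_rot: [[-0.227, 0.974, -0.0], [0.974, 0.227, -0.0], [-0.0, -0.0, -1.0]]
wrist_force: [-0.3, 3.9, -1.1]
finger_gap: 0.0204
grasp_force: 59.6
```

{"op": "play_rows", "data": {"moves": [[-0.3, 0, 0, 0], [-0.6, 0, 0, 0], [-0.9, 0, 0, 0], [-1.2, 0, 0, 0], [-1.5, 0, 0, 0]]}}

```text
clock: 18.85
eef_pos: [0.4925, 0.0148, 0.0261]
eef_rot: [[-0.227, 0.974, -0.0], [0.974, 0.227, 0.0], [0.0, -0.0, -1.0]]
wrist_force: [-0.3, 5.5, -1.3]
finger_gap: 0.0208
grasp_force: 59.6
```

{"op": "play_rows", "data": {"moves": [[-0.3, 0, 0, 0], [-0.6, 0, 0, 0], [-0.9, 0, 0, 0], [-1.2, 0, 0, 0], [-1.5, 0, 0, 0]]}}

```text
clock: 19.48
eef_pos: [0.4959, 0.0001, 0.0261]
eef_rot: [[-0.227, 0.974, -0.0], [0.974, 0.227, -0.0], [-0.0, -0.0, -1.0]]
wrist_force: [-0.2, 4.1, -0.6]
finger_gap: 0.0206
grasp_force: 59.6
```

```bash
python3 st.py
```

```text
depth -48.3 y -8.2 ztip 53.8 Fg [ 4.02 -0.75 -0.56] T [-0.116 -0.897 -0.057] yaw 1.8002 grip 59.57270264625549 t 19.475
```

{"op": "play_rows", "data": {"moves": [[-0.25, 0, 0, 0], [-0.5, 0, 0, 0], [-0.75, 0, 0, 0], [-1.0, 0, 0, 0], [-1.2, 0, 0, 0]]}}

```text
clock: 20.1
eef_pos: [0.4986, -0.0116, 0.0261]
eef_rot: [[-0.227, 0.974, -0.0], [0.974, 0.227, -0.0], [-0.0, -0.0, -1.0]]
wrist_force: [-0.8, 3.8, -1.6]
finger_gap: 0.021
grasp_force: 59.6
```

{"op": "play_rows", "data": {"moves": [[-0.1, 0, 0, 0], [-0.2, 0, 0, 0], [-0.3, 0, 0, 0], [-0.4, 0, 0, 0], [-0.5, 0, 0, 0]]}}

```text
clock: 20.72
eef_pos: [0.4998, -0.0163, 0.0261]
eef_rot: [[-0.227, 0.974, -0.0], [0.974, 0.227, -0.0], [-0.0, -0.0, -1.0]]
wrist_force: [-0.7, 4.1, -0.1]
finger_gap: 0.0211
grasp_force: 59.6
```

```bash
python3 st.py
```

```text
depth -65.1 y -8.2 ztip 53.8 Fg [ 4.13 -0.24 -0.09] T [-0.134 -0.884 -0.044] yaw 1.8003 grip 59.5751827955246 t 20.725
```

{"op": "play_rows", "data": {"moves": [[-0.1, 0, 0, 0], [-0.2, 0, 0, 0], [-0.3, 0, 0, 0], [-0.4, 0, 0, 0], [-0.5, 0, 0, 0]]}}

```text
clock: 21.35
eef_pos: [0.5009, -0.0212, 0.0261]
eef_rot: [[-0.227, 0.974, 0.0], [0.974, 0.227, -0.0], [-0.0, 0.0, -1.0]]
wrist_force: [0.1, 4.1, -1.1]
finger_gap: 0.0204
grasp_force: 59.6
```

```bash
python3 st.py
```

```text
depth -70.1 y -8.3 ztip 53.8 Fg [ 3.96 -0.99 -1.07] T [-0.092 -0.898 -0.076] yaw 1.8002 grip 59.573641419410706 t 21.35
```

{"op": "play_rows", "data": {"moves": [[-0.1, 0, 0, 0], [-0.2, 0, 0, 0], [-0.3, 0, 0, 0], [-0.4, 0, 0, 0], [-0.5, 0, 0, 0]]}}

```text
clock: 21.98
eef_pos: [0.502, -0.026, 0.0261]
eef_rot: [[-0.227, 0.974, -0.0], [0.974, 0.227, -0.0], [-0.0, -0.0, -1.0]]
wrist_force: [-0.4, 3.4, -1.3]
finger_gap: 0.0205
grasp_force: 59.6
```

```bash
python3 st.py
```

```text
depth -75.1 y -8.2 ztip 53.8 Fg [ 3.36 -0.39 -1.3 ] T [-0.181 -0.837 -0.084] yaw 1.8002 grip 59.57570672035217 t 21.975
```

{"op": "play_rows", "data": {"moves": [[-0.1, 0, 0, 0], [-0.2, 0, 0, 0], [-0.3, 0, 0, 0], [-0.4, 0, 0, 0], [-0.4, 0, 0, 0]]}}

```text
clock: 22.6
eef_pos: [0.5027, -0.028, 0.0261]
eef_rot: [[-0.229, 0.973, -0.0], [0.973, 0.229, 0.002], [0.002, 0.0, -1.0]]
wrist_force: [-1.7, 10.4, -1.2]
finger_gap: 0.0208
grasp_force: 59.6
```

```bash
python3 st.py
```

```text
depth -77.2 y -8.2 ztip 53.8 Fg [10.52 -0.7  -1.23] T [-0.222 -2.078 -0.068] yaw 1.8018 grip 59.57732141017914 t 22.6
```

The force rose to 10.5 N, so the tray is at its stop. I'll relax, lower the tip out of the eye and back away.

{"op": "play_rows", "data": {"moves": [[0.3, 0, 0, 0], [0.55, 0, 0, 0], [0.55, 0, 0, 0], [0.55, 0, 0, 0]]}}

```text
clock: 23.1
eef_pos: [0.5017, -0.025, 0.0261]
eef_rot: [[-0.227, 0.974, -0.0], [0.974, 0.227, -0.0], [-0.0, -0.0, -1.0]]
wrist_force: [-0.1, -0.9, -0.5]
finger_gap: 0.021
grasp_force: 59.5
```

```bash
python3 st.py
```

```text
depth -74.0 y -8.2 ztip 53.8 Fg [-0.87  0.32 -0.47] T [ 0.025 -0.003  0.038] yaw 1.7998 grip 59.456831216812134 t 23.1
```

{"op": "play_rows", "data": {"moves": [[0, 0, 0.5, 0], [0, 0, 1.0, 0], [0, 0, 1.4, 0], [0, 0, 1.6, 0], [0, 0, 1.6, 0]]}}

```text
clock: 23.72
eef_pos: [0.5015, -0.0245, 0.0099]
eef_rot: [[-0.228, 0.974, -0.0], [0.974, 0.228, -0.0], [0.0, -0.0, -1.0]]
wrist_force: [1.0, -1.0, -1.9]
finger_gap: 0.0206
grasp_force: 59.5
```

```bash
python3 st.py
```

```text
depth -73.5 y -8.1 ztip 37.6 Fg [-1.24 -0.69 -1.9 ] T [ 0.04  -0.032  0.032] yaw 1.8003 grip 59.45781648159027 t 23.725
```

{"op": "play_rows", "data": {"moves": [[-0.6, 0, 0, 0], [-1.5, 0, 0, 0], [-3, 0, 0, 0], [-4.5, 0, 0, 0], [-6, 0, 0, 0]]}}

```text
clock: 24.35
eef_pos: [0.5155, -0.0845, 0.0101]
eef_rot: [[-0.226, 0.974, -0.0], [0.974, 0.226, -0.0], [-0.0, -0.0, -1.0]]
wrist_force: [0.2, -0.9, -0.9]
finger_gap: 0.0209
grasp_force: 59.5
```

{"op": "play_rows", "data": {"moves": [[0, 0, -2, 0], [0, 0, -5, 0], [0, 0, -8, 0], [0, 0, -11, 0], [0, 0, -11, 0]]}}

```text
clock: 24.98
eef_pos: [0.5169, -0.0838, 0.1221]
eef_rot: [[-0.227, 0.974, 0.004], [0.974, 0.227, -0.001], [-0.002, 0.004, -1.0]]
wrist_force: [0.2, -0.6, -1.9]
finger_gap: 0.0212
grasp_force: 59.5
```

```bash
python3 st.py; python3 - <<'E'
from h import *
a=optics.read_camera('side');b=optics.read_camera('top')
x=cv2.resize(a[90:330,120:380],None,fx=1.5,fy=1.5);y=cv2.resize(b[120:310,110:410],None,fx=1.33,fy=1.33)
h=max(x.shape[0],y.shape[0]);p=lambda i:cv2.copyMakeBorder(i,0,h-i.shape[0],0,0,0)
cv2.imwrite('pics/c4.png',cv2.convertScaleAbs(np.hstack([p(x),p(y)]),alpha=1.4))
E
```

```text
depth -134.8 y -9.7 ztip 149.8 Fg [-0.66 -0.04 -1.92] T [ 0.027 -0.007 -0.016] yaw 1.7994 grip 59.486687779426575 t 24.975
```

View pics/c4.png

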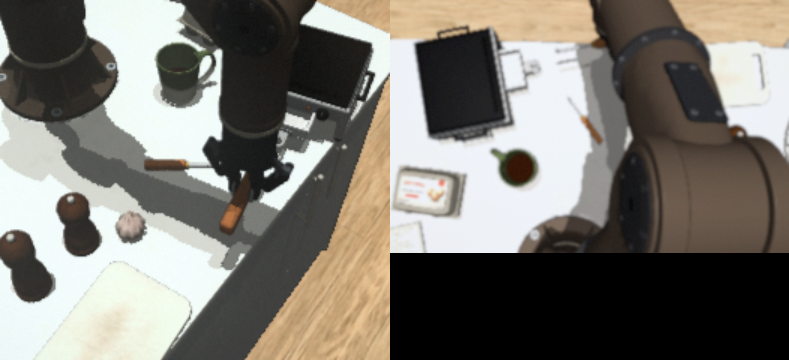

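The tray is drawn out, with its eye tongue showing in front of the griddle at about (530,68), and the hook is clear of it. Next is the board.

{"op": "play_rows", "data": {"moves": [[-5, -2, 0, 0.05], [-10, -4, 0, 0.1], [-15, -6, 0, 0.14], [-20, -8, 0, 0.18], [-25, -10, 0, 0.18]]}}

```text
clock: 25.7
eef_pos: [0.4735, -0.3507, 0.1185]
eef_rot: [[-0.049, 0.999, -0.002], [0.999, 0.049, 0.001], [0.001, -0.002, -1.0]]
wrist_force: [1.1, -0.4, -1.3]
finger_gap: 0.0212
grasp_force: 59.4
```

{"op": "play_rows", "data": {"moves": [[-2.5, -1.1, 0, 0], [-2.5, -1.1, 0, 0], [-2.5, -1.1, 0, 0]]}}

```text
clock: 26.08
eef_pos: [0.4648, -0.3735, 0.119]
eef_rot: [[-0.05, 0.999, -0.001], [0.999, 0.05, 0.002], [0.002, -0.001, -1.0]]
wrist_force: [-0.8, 0.8, -0.4]
finger_gap: 0.0208
grasp_force: 59.5
```

```bash
python3 to.py .471 -.377 .0195 1.62
```

```text
shift [-0.39  0.61  9.95] twist 0.001 F [-0.85  0.76 -0.41] T [ 0.008 -0.054  0.01 ] gap 0.0208 59.5 q [ 0.86  0.54 -0.39  1.75  0.25  0.91  0.42] t 26.075 p [ 0.4648 -0.3735  0.119 ]
```

{"op": "play_rows", "data": {"moves": [[-0.2, 0.3, 3, 0], [-0.35, 0.55, 6, 0], [-0.35, 0.6, 7.5, 0], [-0.35, 0.6, 8.5, 0], [-0.35, 0.6, 8.5, 0]]}}

```text
clock: 26.7
eef_pos: [0.4712, -0.3774, 0.0349]
eef_rot: [[-0.05, 0.999, -0.0], [0.999, 0.05, 0.0], [0.0, -0.0, -1.0]]
wrist_force: [-0.4, 0.1, -1.0]
finger_gap: 0.0206
grasp_force: 59.5
```

{"op": "play_rows", "data": {"moves": [[0, 0, 0.4, 0], [0, 0, 0.8, 0], [0, 0, 1.2, 0], [0, 0, 1.4, 0], [0, 0, 1.4, 0]]}}

```text
clock: 27.32
eef_pos: [0.4711, -0.3778, 0.021]
eef_rot: [[-0.049, 0.999, -0.0], [0.999, 0.049, 0.0], [0.0, -0.0, -1.0]]
wrist_force: [-0.1, -0.4, -1.1]
finger_gap: 0.0205
grasp_force: 59.5
```

```bash
python3 to.py .471 -.377 .0195 1.62
```

```text
shift [ 0.08 -0.01  0.15] twist 0.0 F [-0.09 -0.43 -1.15] T [ 0.03  -0.058  0.039] gap 0.0205 59.5 q [ 0.82  0.67 -0.34  1.8   0.32  0.73  0.36] t 27.325 p [ 0.4711 -0.3778  0.021 ]
```

{"op": "play_rows", "data": {"moves": [[0, 0, 0.1, 0], [0, 0, 0.2, 0], [0, 0, 0.2, 0]]}}

```text
clock: 27.7
eef_pos: [0.4712, -0.3779, 0.0191]
eef_rot: [[-0.049, 0.999, 0.0], [0.999, 0.049, -0.0], [-0.0, 0.0, -1.0]]
wrist_force: [0.1, -0.1, 0.1]
finger_gap: 0.0204
grasp_force: 59.6
```

{"op": "play_rows", "data": {"moves": [[0, 0, 0, 0], [0, 0, 0, 0], [0, 0, 0, 0], [0, 0, 0, 0]], "hand": 0}}

```text
clock: 28.2
eef_pos: [0.4713, -0.3779, 0.0192]
eef_rot: [[-0.049, 0.999, 0.0], [0.999, 0.049, -0.0], [-0.0, 0.0, -1.0]]
wrist_force: [-1.1, 0.2, -1.0]
finger_gap: 0.0427
grasp_force: 0.0
```

{"op": "play_rows", "data": {"moves": [[0, 0, -1.5, 0], [0, 0, -5, 0], [0, 0, -10, 0], [0, 0, -15, 0], [0, 0, -20, 0]]}}

```text
clock: 28.82
eef_pos: [0.4711, -0.3776, 0.222]
eef_rot: [[-0.05, 0.999, 0.001], [0.999, 0.05, -0.001], [-0.001, 0.001, -1.0]]
wrist_force: [1.2, -1.0, -0.0]
finger_gap: 0.0427
grasp_force: 0.0
```

{"op": "play_rows", "data": {"moves": [[-6, 0, 0, 0], [-12, -2, 0, 0], [-18, -6, 0, 0], [-20, -10, 0, 0], [-20, -12, 0, 0]]}}

```text
clock: 29.45
eef_pos: [0.3568, -0.5868, 0.2195]
eef_rot: [[-0.043, 0.999, -0.002], [0.999, 0.043, -0.001], [-0.001, -0.002, -1.0]]
wrist_force: [0.1, 0.5, -0.0]
finger_gap: 0.0429
grasp_force: 0.0
```

```bash
python3 - <<'E'
from h import *
a=optics.read_camera('side');b=optics.read_camera('top')
x=cv2.resize(a[90:390,120:380],None,fx=1.7,fy=1.7);y=cv2.resize(b[120:320,140:410],None,fx=1.3,fy=1.3)
h=max(x.shape[0],y.shape[0]);p=lambda i:cv2.copyMakeBorder(i,0,h-i.shape[0],0,0,0)
cv2.imwrite('pics/c5.png',cv2.convertScaleAbs(np.hstack([p(x),p(y)]),alpha=1.4))
print(r.get_obs()["finger_gap"],r.get_obs()["eef_pos"])
E
```

```text
0.042521512334566566 [ 0.35827362 -0.5844624   0.21998747]
```

View pics/c5.png

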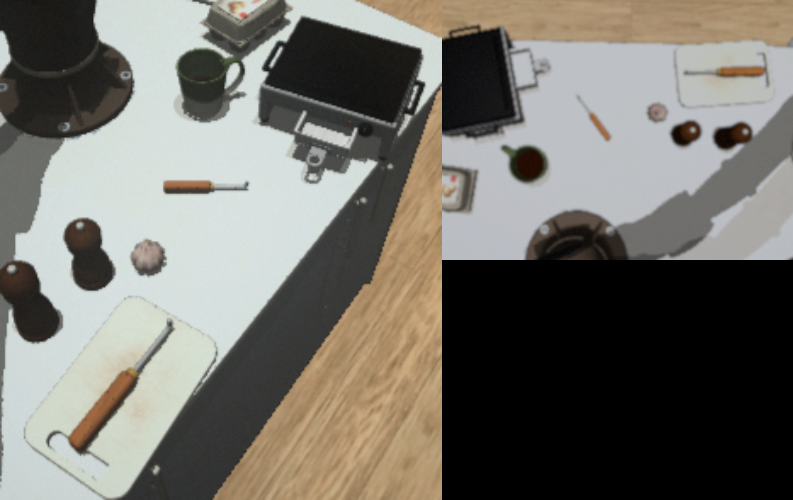

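The hook lies entirely on the board, tip at (168,325) and tail at (80,443). The tray is out, and the mills and garlic haven't moved.

```bash
python3 -c "
from rig import r
print(r.hand_in())"
```

```text
the job is handed in; nothing more can be done
None
```

I drew the tray out to its stop with the hook, laid the hook flat and wholly on the white board and let go, left the mills and garlic in place, and handed the job in at about 29.5 s.

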